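Jack up the edge of a carved stone and hold it

TASK

Slide the lever jack in, handle still up, until its saddle stands centred under the arrow-marked lift point at the edge of the round carved stone. Then push the jack's handle all the way down, so that the stone's marked edge rises clear of the near timber bearer, and finish while still holding the handle down with the gripper so that packing could be slipped in. Don't shove the stone along its bearers, and leave the mallet, chisel, jar and loose packer where they are.

Things in the scene. Friction and masses are not known exactly. Their poses are not given: they have to be found in the camera images.
- stone: round carved limestone, 300 mm across, 50 mm thick, 6 to 10 kg, lying level on two timber bearers, its underside 60 mm above the bench. Origin: centre of its underside. Its own -x axis points to the marked edge, z up.
- mark (a point): the pencilled arrow (about 36 mm long, 6 mm stroke) on the top of the stone's rim, pointing outwards, and continued as a line down the edge; this point is at its middle, 140 mm from the stone's centre, 50 mm above the underside.
- lift_point (a point): the lift point: on the stone's flat underside just below the marked arrow, 25 mm in from the rim. The jack goes in under it from outside the rim, best along the stone's +x direction, between rim and near bearer; 60 mm above the bench at the start.
- near_bearer: timber batten lying across under the stone on the marked side, 45 mm wide, 60 mm high, 270 mm long, fixed. Origin: centre of its underside; its y axis runs along it. Its edge is 57 mm from the lift point, towards the stone's centre.
- far_bearer: a like batten under the opposite side, fixed; the stone tips about its outer edge when the marked edge is lifted. Origin: centre of its underside.
- jack: small single-stroke lever jack, 0.94 kg, loose on the bench; grey steel base 200 x 66 x 6 mm. Origin: on the bench below the saddle's centre; +x points forwards (goes in under the load); base reaches 30 mm ahead of and 170 mm behind the origin. Two cheeks, 78 mm high, 38 mm wide over both, stand 45 to 81 mm behind the origin and stay outside the stone's rim. Slides when led by its handle.
- saddle_top (a point): middle of the round rubber-topped saddle (40 mm across) that the jack lifts with. 52 mm above the bench while the handle is up, so that it passes 8 mm below the stone; it rises 42 mm per rad of the handle, 29 mm over the full stroke.
- handle_grip (a point): middle of the rubber grip (26 mm round, 85 mm long) at the handle's end, 165 mm from the pivot, which is 60 mm behind the saddle, 62 mm above the bench. Up: handle slopes back and up at 0.58 rad, grip 198 mm behind the saddle, 152 mm high. Down: 0.12 rad below level, grip 224 mm behind, 42 mm high. -x runs outwards along the handle, y across the jack. Pinched across, it can turn in the fingers.
- handle (a joint): angle of the jack's handle in rad: 0 up at its stop, 0.70 fully down at its stop. A spring lifts it (about 2 N at the grip) and under the stone it needs about 8 to 15 N; it comes up again as soon as it is let go.
- mallet: mason's round wooden mallet standing on its head, 86 mm across, 193 mm high; leave alone. Origin: centre of its underside.
- chisel: steel stone chisel lying on the bench, 220 mm long along its x axis, 17 mm thick; leave alone. Origin: near its blade.
- jar: glass jar with a steel cap, 66 mm across, 85 mm high; leave alone. Origin: centre of its underside.
- packer: loose dark timber packer, 100 x 50 x 22 mm, lying on the bench; leave alone. Origin: centre of its underside.

How it is judged:
By the outcome, as a careful person would: the job done as asked, in the order asked, and still so for the second after the job is handed in, while the arm keeps its last pose, push and grip.
It also fails if it takes over 51 s, if anything falls off the work surface, if the arm or the gripper's body presses on something with over 40 N, if the wrist force passes 120 N, or if a joint passes its speed limit or range.

ROBOT

A 6-joint arm with a two-finger parallel gripper is mounted at the origin on the work surface. World frame = base frame: x ahead of the robot, y to its left, z up, the work surface at z = 0. Lengths are in m, angles in rad, forces in N, time in s.
With the tool pointing down it reaches from about 0.275 to 0.875 m from the base axis. Payload 12.5 kg.
Tool frame: the origin (TCP) lies on the centre line of the jaws, within the pads' length; the fingertips stand r.finger_overhang ahead of it and the grasp point (between the pads) lies 3 mm ahead of it (r.finger_overhang is the distance from the TCP to the fingertips, in m); z points along the fingers, y is the line along which they close (so a half turn about z gives the same grasp; the last joint's range is limited). The gripper opens to 85 mm and grips with 20 to 120 N. Pads are 22 mm wide; open, the fingers measure 114 mm over their backs; the gripper's body (76 mm by 85 mm) begins 54 mm behind the grasp point. The pads swing forward as they close: fully open they stand 13 mm farther back than shut.
Start: joints at [-1.222, 0.351, 1.652, -0, 1.139, -0.085], TCP at [0.231, -0.499, 0.253] pointing down, gripper open.
Joint ranges: [-2.75, 2.75], [-0.79, 2.1], [0.01, 2.65], [-1.57, 4.71], [0.07, 3.14], [-2.87, 2.87]. Speed limits (rad/s): [2.22, 2.22, 2.79, 3.14, 3.14, 3.14].

INTERFACE

Orientations are given as a unit quaternion [x, y, z, w].
In Python, from cell import r, optics gives the robot as it stands. The module is installed in compiled form; this text tells all that it offers. Calls block until the motion is done:
- r.move_to(position, orientation): joint-space move of the TCP to a pose.
- r.move_linear(position, rot=None, vel=0.15): straight line of the TCP; rot=None keeps the orientation; vel is the mean speed in m/s.
- r.set_joints(angles): joint-space move.
- r.set_gripper(opening, squeeze=None): opening from 0.0 (shut) to 1.0 (fully open); squeeze is the grip in N (None keeps the last); returns when the fingers have stopped.
- r.sleep(seconds).
- r.inverse_kinematics(position, orientation): joint angles nearest the present ones, or None.
- optics.get_image(name): name is "scene" or "top" or "wrist"; returns a dict with "pixels" (480x640x3 uint8, red, green, blue), "depth" (480x640 float32, m along the optical axis (not along the pixel's ray), 0 where there is no reading), "fx", "fy", "cx", "cy" (pixels), "camera_from_world" (4x4, takes a point from world to camera coordinates); the wrist camera has in their place "mount" (4x4, takes a point from camera to tool coordinates, whose origin is the TCP and whose axes are the flange's). Camera axes: x right, y down, z forward; pixel columns grow to the right and rows downward; lengths in m; the calibration is good to about 2 mm. A picture is of the moment at which its call begins: read the wrist's pose just before it.
A pose or a line that the arm cannot do raises r.PlanningError and nothing moves.
- r.hand_in(): hands the job in; it is judged then, once.
Readings, each from a call of its own:
- r.current_t(): time.
- r.current_q(): joint angles.
- r.current_qvel(): joint speeds.
- r.current_effort(): joint torques, N m.
- r.current_tool_pos(): TCP position.
- r.current_ee_rot(): TCP orientation.
- r.current_contact_force(): force on the tool from outside, world axes, zero at the start.
- r.current_torque(): the same for the moment, N m.
- r.current_opening(): opening from 0.0 (shut) to 1.0 (fully open).
- r.current_finger_force(): force on a finger pad.
Only numpy, scipy, OpenCV 4.12 (cv2) and the standard library are available. Lean on these libraries where they do the work, as an engineer would, in place of code of your own. Each camera call takes 0.05 s, during which the arm holds its last target. There are 200 camera calls.

## Working session

There is one attempt and no reset: what is moved stays moved. The work goes in short steps, each a Python script; the robot and the scene stay as the last script left them, time stands still between calls to the robot, and variables do not carry over. Pictures are saved under pics/ and viewed, at most 10 in all, crops included, and the job is handed in when it is done.

```bash
mkdir -p pics
cat > h.py <<'E'
import numpy as np, cv2
from cell import r, optics
def snap(name):
    d=optics.get_image(name); np.savez(f'pics/{name}.npz',**d)
    return d
def w2c(d): return d["camera_from_world"]
def pt(d,u,v):  # from depth
    z=float(d["depth"][int(v),int(u)]); c=np.array([(u-d["cx"])/d["fx"]*z,(v-d["cy"])/d["fy"]*z,z,1])
    return (np.linalg.inv(w2c(d))@c)[:3]
def cloud(d):
    v,u=np.mgrid[:480,:640]; z=d["depth"].astype(float)
    c=np.stack([(u-d["cx"])/d["fx"]*z,(v-d["cy"])/d["fy"]*z,z,np.ones_like(z)],-1)
    P=(c@np.linalg.inv(w2c(d)).T)[...,:3]; P[z==0]=np.nan
    return P
def ray(d,u,v,h):
    M=np.linalg.inv(w2c(d)); o=M[:3,3]; k=M[:3,:3]@np.array([(u-d["cx"])/d["fx"],(v-d["cy"])/d["fy"],1])
    return o+k*(h-o[2])/k[2]
E
python3 - <<'E'
from h import *
for n in("top","scene"):
    d=snap(n); cv2.imwrite(f'pics/{n}1.png',d["pixels"][...,::-1])
    print(n,d["fx"],np.linalg.inv(w2c(d))[:3].round(3).tolist(),(d["depth"]>0).mean())
print(r.current_t(),r.finger_overhang,r.current_ee_rot())
E
```

```text
top 484.3186596233893 [[-0.011, -0.986, 0.169, 0.416], [-1.0, 0.01, -0.005, 0.015], [0.004, -0.169, -0.986, 1.026]] 0.9959505208333334
scene 619.7540644856933 [[-0.157, 0.716, -0.681, 1.341], [0.988, 0.108, -0.115, 0.155], [-0.009, -0.69, -0.724, 0.905]] 0.9961100260416667
0.1 0.022 [ 9.76568427e-01  2.15206513e-01 -6.45141297e-05 -5.10203395e-04]
```

View pics/top1.png

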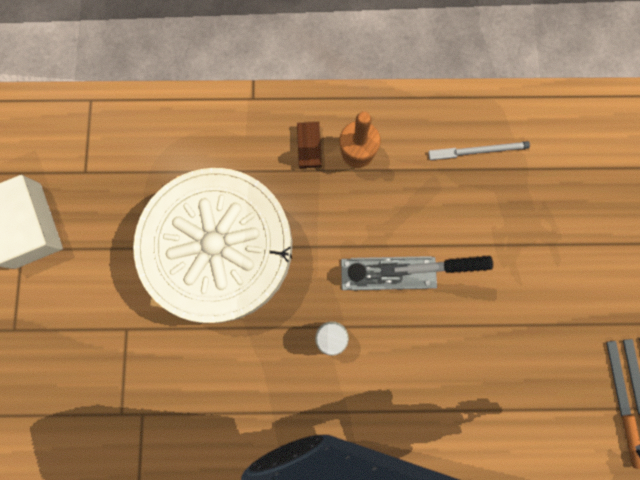

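View pics/scene1.png

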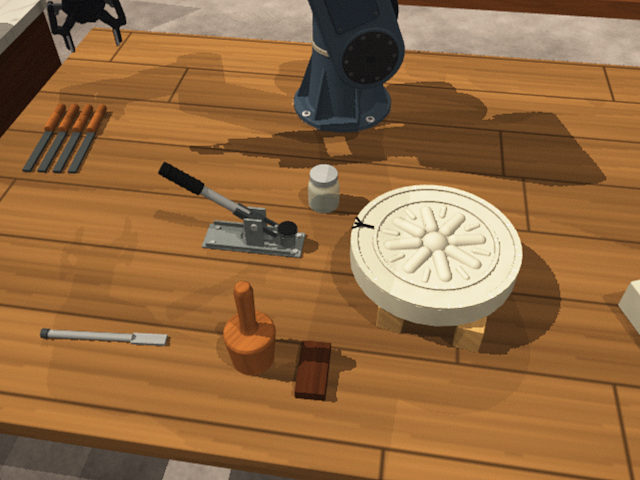

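The top view shows the stone centred near (212,245) with its arrow at (282,254). The jack's saddle is at (357,271) and its grip at (468,264), and the jar at (332,339) and mallet at (360,140) lie on either side of the path. Next I'll measure these positions.

```bash
cat > meas.py <<'E'
from h import *
def dark(d,P,zr,box,th=60):
    m=(d["pixels"].max(-1)<th)&(P[...,2]>zr[0])&(P[...,2]<zr[1])&(P[...,0]>box[0])&(P[...,0]<box[1])&(P[...,1]>box[2])&(P[...,1]<box[3])
    return m
def stone(d,P):
    px=d["pixels"].astype(int)
    m=(px.min(-1)>110)&(abs(P[...,2]-.11)<.02)&(P[...,1]>0.05)&(P[...,1]<.5)
    m=m.astype(np.uint8); c=max(cv2.findContours(m,0,1)[0],key=cv2.contourArea)
    c=cv2.convexHull(c)[:,0]
    w=np.array([ray(d,u,v,.11)[:2] for u,v in c]);return w
def circ(w):
    for _ in range(4):
        A=np.c_[2*w,np.ones(len(w))]; s=np.linalg.lstsq(A,(w**2).sum(1),rcond=None)[0]
        R=np.sqrt(s[2]+s[0]**2+s[1]**2); e=np.hypot(*(w-s[:2]).T)-R; w=w[abs(e)<max(.002,2*e.std())]
    return s[:2],R,e.std()
if __name__=="__main__":
    for n in("top","scene"):
        d=dict(np.load(f'pics/{n}.npz')); P=cloud(d)
        c,R,e=circ(stone(d,P)); print(n,"stone",c.round(4),R.round(4),e.round(4))
        m=dark(d,P,(.095,.125),(.3,.55,.07,.16),90)
        k=np.argwhere(m); w=np.array([ray(d,u,v,.11)[:2] for v,u in k]);rr=np.hypot(*(w-c).T); w=w[(rr>.115)&(rr<.152)]
        print(" mark n",len(w),w.mean(0).round(4),np.hypot(*(w-c).T).min(),np.hypot(*(w-c).T).max(),"dir deg",np.degrees(np.arctan2(*(w.mean(0)-c)[::-1])))
        m=dark(d,P,(.07,.22),(.28,.5,-.4,-.1)); q=P[m]; q=q[q[:,2]>.1]
        print(" grip n",len(q),q.mean(0).round(4),q.min(0).round(3),q.max(0).round(3)); 
        m=dark(d,P,(.045,.075),(.28,.5,-.16,0.02)); k=np.argwhere(m); q=np.array([ray(d,u,v,.052)[:2] for v,u in k])
        print(" saddle n",len(q),q.mean(0).round(4),q.min(0).round(3),q.max(0).round(3),np.median(P[m][:,2]))
        # base outline: gray at z<0.012
        px=d["pixels"].astype(int); s=px.max(-1)-px.min(-1)
        m=(s<30)&(P[...,0]>.28)&(P[...,0]<.5)&(P[...,1]>-.3)&(P[...,1]<0.03)&(P[...,2]>-.005)&(P[...,2]<.018)&(px.max(-1)>70)
        k=np.argwhere(m); q=np.array([ray(d,u,v,.006)[:2] for v,u in k]).astype(np.float32)
        (cc,sz,a)=cv2.minAreaRect(q); print(" base",len(q),np.round(cc,4),np.round(sz,3),a)
E
python3 meas.py
```

```text
top stone [0.5621 0.2358] 0.1496 0.0007
 mark n 42 [0.5397 0.1039] 0.1158770050637812 0.14711364066782315 dir deg -99.65478684156625
 grip n 15 [ 0.4998 -0.2358  0.1553] [ 0.499 -0.265  0.141] [ 0.5   -0.21   0.173]
 saddle n 45 [ 0.4958 -0.0416] [ 0.49  -0.055] [ 0.499 -0.029] 0.05032051997755038
 base 903 [ 0.488  -0.1129] [0.198 0.023] 89.37692260742188
scene stone [0.5632 0.237 ] 0.1491 0.0003
 mark n 70 [0.5402 0.1036] 0.11599327770969522 0.15086666313325672 dir deg -99.79619730578496meas.py:24: RuntimeWarning: Mean of empty slice.
  print(" grip n",len(q),q.mean(0).round(4),q.min(0).round(3),q.max(0).round(3));
  ret = um.true_divide(
Traceback (most recent call last):
  File "meas.py", line 24, in <module>
    print(" grip n",len(q),q.mean(0).round(4),q.min(0).round(3),q.max(0).round(3));
                                              ~~~~~^^^
ValueError: zero-size array to reduction operation minimum which has no identity
```

```bash
sed -i 's/(.28,.5,/(.4,.62,/g; s/>.28)/>.4)/; s/<.5)&(P\[...,1\]>-.3/<.62)\&(P[...,1]>-.3/' meas.py; python3 meas.py
python3 - <<'E'
from h import *
for n in ("top","scene"):
    d=dict(np.load(f'pics/{n}.npz'))
    print(n, np.round(pt(d,*((332,339) if n=="top" else (322,175))),3), np.round(pt(d,*((360,140) if n=="top" else (250,345))),3))
E
```

```text
top stone [0.5621 0.2358] 0.1496 0.0007
 mark n 42 [0.5397 0.1039] 0.1158770050637812 0.14711364066782315 dir deg -99.65478684156625
 grip n 576 [ 0.5101 -0.2357  0.1618] [ 0.499 -0.273  0.134] [ 0.522 -0.198  0.186]
 saddle n 235 [ 0.5083 -0.0419] [ 0.49  -0.059] [ 0.525 -0.025] 0.05094767083923024
 base 1731 [ 0.5101 -0.1121] [0.067 0.199] 0.5851250886917114
scene stone [0.5632 0.237 ] 0.1491 0.0003
 mark n 70 [0.5402 0.1036] 0.11599327770969522 0.15086666313325672 dir deg -99.79619730578496
 grip n 602 [ 0.5189 -0.2344  0.1577] [ 0.501 -0.272  0.126] [ 0.529 -0.197  0.185]
 saddle n 394 [ 0.5114 -0.0612] [ 0.473 -0.138] [ 0.538 -0.022] 0.050693925950500485
 base 1589 [ 0.4694 -0.091 ] [0.154 0.241] 0.6870406270027161
top [0.378 0.009 0.086] [ 0.766 -0.051  0.108]
scene [0.386 0.008 0.085] [ 0.81  -0.042  0.084]
```

```bash
cat >> h.py <<'E'
def q(hdeg): a=np.radians(hdeg)/2+QOFF; return np.array([np.cos(a),np.sin(a),0,0])
QOFF=0.0
def fwd(hdeg): a=np.radians(hdeg); return np.array([np.cos(a),np.sin(a)])
LIFT=np.array([.5415,.1132]); HS=80.3
def tcp(saddle,h,th=0.0,dz=0.003):
    """TCP for grip with jack saddle xy, heading, handle angle th (0 up..0.7 down)"""
    a=.58-th; b=.06+.165*np.cos(a)
    return np.r_[np.asarray(saddle)-b*fwd(h), .062+.165*np.sin(a)+dz]
E
python3 - <<'E'
from h import *
p=tcp((.509,-.042),90.6); print(p)
qs=[(o,r.inverse_kinematics(p+[0,0,.1],q(h))) for o,h in((0,90.6),(180,270.6))]
for o,k in qs: print(o,k)
print(r.inverse_kinematics(tcp(LIFT,HS,.7),q(HS)), r.inverse_kinematics(tcp(LIFT,HS,.7),q(HS+180)))
E
```

```text
[ 0.51107358 -0.24000548  0.15542395]
0 [-5.21491003e-01  3.75036510e-01  1.61087463e+00 -4.44089210e-16
  1.15568152e+00 -5.31962978e-01]
180 [-5.21491003e-01  3.75036510e-01  1.61087463e+00 -4.44089210e-16
  1.15568152e+00  2.60962968e+00]
[-3.00460269e-01  6.05526105e-01  1.87775950e+00 -4.44089210e-16
  6.58307047e-01 -1.31163331e-01] None
```

Run:
```python
from h import *
p=tcp((.509,-.042),90.6)
r.move_to(p+[0,0,.09],q(90.6)); r.set_gripper(.8,90)
r.move_linear(p,vel=.1); print(r.current_t(),r.current_contact_force().round(1))
r.set_gripper(0.0,90); print(r.current_opening(),r.current_finger_force(),r.current_contact_force().round(1),r.current_t(),r.current_tool_pos())
d=snap("scene"); a=d["pixels"][100:300,100:400]; d=snap("top"); b=d["pixels"][180:380,280:580]
cv2.imwrite('pics/g1.png',cv2.resize(np.vstack([a,b])[...,::-1],None,fx=1.5,fy=1.5))
```

```text
2.8917 [-0.6 -0.3 -0.2]
0.2758928860546923 87.98365473747253 [-1.5 -2.5  3.7] 3.3667 [ 0.51107163 -0.2402638   0.15571228]
```

View pics/g1.png

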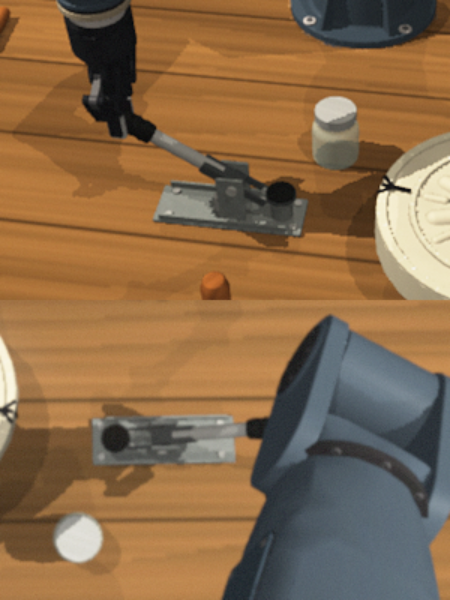

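The gripper holds the grip across the handle with the jack still flat. Next I'll slide it to the staging pose just outside the rim, turning it to the stone's heading on the way.

```bash
cat > see.py <<'E'
from meas import *
def jack(d):
    P=cloud(d); px=d["pixels"].astype(int); s=px.max(-1)-px.min(-1)
    box=(P[...,0]>.42)&(P[...,0]<.62)&(P[...,1]>-.3)&(P[...,1]<0.2)
    m=dark(d,P,(.042,.062),(.42,.62,-.16,.16)).astype(np.uint8)
    n,l,st,ce=cv2.connectedComponentsWithStats(m); i=1+np.argmax(st[1:,4]); k=np.argwhere(l==i)
    w=np.array([ray(d,u,v,.052)[:2] for v,u in k]).astype(np.float32); c,R=cv2.minEnclosingCircle(w)
    m=(s<30)&box&(P[...,2]>-.005)&(P[...,2]<.018)&(px.max(-1)>70)
    m=cv2.morphologyEx(m.astype(np.uint8),cv2.MORPH_OPEN,np.ones((3,3)))
    k=np.argwhere(m); w2=np.array([ray(d,u,v,.006)[:2] for v,u in k]).astype(np.float32)
    print("saddle",w.mean(0).round(4),np.round(c,4),round(R,4),len(w),"base rect",[np.round(x,4) for x in cv2.minAreaRect(w2)],np.nanmin(P[m>0],0).round(3))
    return w.mean(0)
E
python3 - <<'E'
from see import *
s0=np.array([.509,-.042]); A=LIFT-.085*fwd(HS)
for f in (.25,.5,.75,1):
    h=90.6+(HS-90.6)*f; r.move_linear(tcp(s0+(A-s0)*f,h),q(h),vel=.05)
    print(r.current_t(),r.current_contact_force().round(1),r.current_torque().round(2))
print("target",A,r.current_opening(),r.current_tool_pos())
d=snap("top");jack(d); b=d["pixels"][180:380,200:500]
d=snap("scene");jack(d); a=d["pixels"][100:300,150:450]
cv2.imwrite('pics/g2.png',cv2.resize(np.vstack([a,b])[...,::-1],None,fx=1.5,fy=1.5))
E
```

```text
3.9833 [-1.8 -4.4  4.7] [-0.66  0.1   0.13]
4.5083 [-1.3 -5.5  5.3] [-0.76  0.03 -0.02]
5.0417 [-1.5 -4.7  5. ] [-0.81  0.07  0.01]
5.5833 [-1.3 -5.6  5.1] [-0.76  0.01 -0.05]
target [0.5271784  0.02941521] 0.2749601308476675 [ 0.49425161 -0.16616581  0.15585911]
saddle [0.5264 0.0284] [0.5267 0.0281] 0.0179 238 base rect [array([ 0.5164, -0.0398]), array([0.1992, 0.0677]), np.float64(80.2858)] [ 0.47  -0.142 -0.004]
saddle [0.5359 0.0296] [0.5363 0.03  ] 0.0225 276 base rect [array([ 0.5146, -0.0389]), array([0.1988, 0.0752]), np.float64(80.2703)] [ 0.467 -0.141 -0.   ]
```

View pics/g2.png

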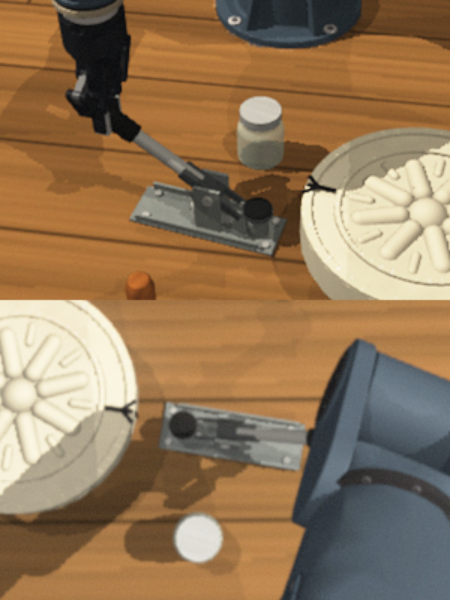

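The jack's heading is 80.28° and it is within about 1 mm of the staging target, so I'll slide it straight in and check.

Run:
```python
from see import *
for f in (-.057,-.028,0):
    r.move_linear(tcp(LIFT+f*fwd(HS),HS),q(HS),vel=.05)
    print(r.current_t(),r.current_contact_force().round(1),r.current_torque().round(2))
print(r.current_tool_pos(), LIFT-.07*fwd(HS))
for n in("top","scene"):
    d=snap(n);P=cloud(d); c,R,e=circ(stone(d,P)); print(n,"stone",c.round(4),R.round(4),e.round(4))
    # base rear part corners visible outside the rim
    px=d["pixels"].astype(int); s=px.max(-1)-px.min(-1)
    m=(s<30)&(P[...,0]>.42)&(P[...,0]<.62)&(P[...,1]>-.3)&(P[...,1]<0.1)&(P[...,2]>-.005)&(P[...,2]<.018)&(px.max(-1)>70)
    m=cv2.morphologyEx(m.astype(np.uint8),cv2.MORPH_OPEN,np.ones((3,3)))
    k=np.argwhere(m); w=np.array([ray(d,u,v,.006)[:2] for v,u in k])-LIFT; f=fwd(HS); a=w@f; b=w@[-f[1],f[0]]
    print(" base along",a.min().round(4),a.max().round(4),"across",np.percentile(b,[0,1,50,99,100]).round(4))
    if n=="scene": cv2.imwrite('pics/g3.png',cv2.resize(d["pixels"][100:360,180:560][...,::-1],None,fx=2,fy=2))
```

```text
6.3917 [ 0.8 -5.1  5.1] [-0.8  -0.07 -0.04]
7.125 [-0.3 -5.8  5. ] [-0.93 -0.02  0.02]
7.8333 [ 0.5 -6.3  5.5] [-0.91 -0.08  0.01]
[ 0.50874123 -0.08241051  0.15588027] [0.52970574 0.04420076]
top stone [0.5623 0.2358] 0.1495 0.0005
 base along -0.1424 -0.0166 across [-0.0353 -0.0342  0.0116  0.0315  0.0327]
scene stone [0.5642 0.2363] 0.1496 0.0012
 base along -0.1691 -0.0233 across [-0.0374 -0.0362 -0.0083  0.0299  0.0313]
```

View pics/g3.png

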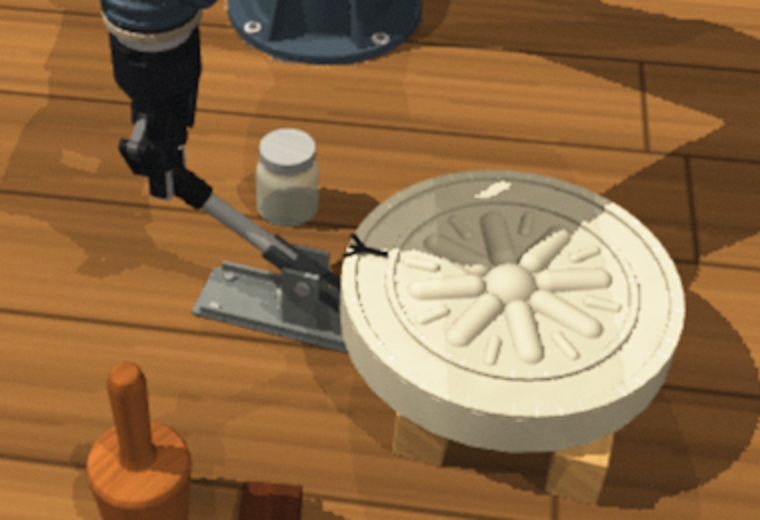

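The rear base edge sits 169 mm behind the lift point (170 expected), the lateral offset is about 1.5 mm, and the stone hasn't moved. Now I'll push the handle down along its arc, monitoring forces.

Run:
```python
from see import *
for th in np.arange(.1,.69,.1).tolist()+[.65,.68]:
    r.move_linear(tcp(LIFT,HS,th),q(HS),vel=.04)
    F=r.current_contact_force(); print(round(th,2),round(r.current_t(),2),F.round(1),r.current_torque().round(2),r.current_tool_pos().round(4),round(r.current_opening(),3))
    if np.linalg.norm(F)>35: break
```

```text
0.1 8.49 [-0.7 -5.7  6.8] [-0.48 -0.11 -0.02] [ 0.5073 -0.0906  0.1416] 0.277
0.2 9.05 [-1.  -4.9  8.9] [-0.06 -0.05  0.07] [ 0.5062 -0.0972  0.1268] 0.281
0.3 9.61 [-3.2 -3.8 15.1] [-0.12  0.61 -0.06] [ 0.5053 -0.1026  0.1116] 0.279
0.4 10.17 [-4.  -6.2 15.7] [-0.14  0.7   0.1 ] [ 0.5047 -0.1065  0.0955] 0.271
0.5 10.72 [-1.7  3.3 13.6] [ 1.07 -0.24 -0.32] [ 0.5045 -0.1076  0.079 ] 0.277
0.6 11.28 [ 1.5  4.  13. ] [ 1.16  0.13 -0.12] [ 0.5044 -0.108   0.0624] 0.278
0.65 11.64 [-1.2 -1.4 15. ] [ 0.39  0.37 -0.13] [ 0.5044 -0.1081  0.0542] 0.279
0.68 11.92 [-3.8 -4.  14.4] [0.02 0.01 0.11] [ 0.5045 -0.108   0.0493] 0.278
```

Run:
```python
from see import *
p=tcp(LIFT,HS,.7)
for k in range(9):
    r.move_linear(p-[0,0,.001*k],q(HS),vel=.01)
    F=r.current_contact_force(); print(k,round(r.current_t(),2),F.round(1),r.current_torque().round(2),r.current_tool_pos().round(4))
    if F[2]>28: break
r.sleep(.5); print(r.current_contact_force().round(1),r.current_t())
for n in("top","scene"):
    d=snap(n);P=cloud(d)
    px=d["pixels"].astype(int); s=px.max(-1)-px.min(-1)
    m=(s<30)&(P[...,0]>.42)&(P[...,0]<.62)&(P[...,1]>-.3)&(P[...,1]<0.1)&(P[...,2]>-.005)&(P[...,2]<.018)&(px.max(-1)>70)
    m=cv2.morphologyEx(m.astype(np.uint8),cv2.MORPH_OPEN,np.ones((3,3)))
    k=np.argwhere(m); w=np.array([ray(d,u,v,.006)[:2] for v,u in k])-LIFT; f=fwd(HS); a=w@f; b=w@[-f[1],f[0]]
    print(n," base along",a.min().round(4),a.max().round(4),"across",np.percentile(b,[1,50,99]).round(4))
    # rim-top plane
    c=np.array([.5626,.2364]); dd=P[...,:2]-c; rr=np.hypot(dd[...,0],dd[...,1]); m=(rr>.125)&(rr<.142)&(P[...,2]>.09)&(P[...,2]<.2)
    Q=P[m]; A=np.c_[Q[:,:2]-c,np.ones(len(Q))]; s=np.linalg.lstsq(A,Q[:,2],rcond=None)[0]; print(" plane",s.round(4),"slope along marked",(-s[:2]@f).round(4),"z at mark",(s[2]-.14*s[:2]@f).round(4))
    m2=m=((px.min(-1)>100)&(rr<.17)&(P[...,2]>.09)).astype(np.uint8); c2=max(cv2.findContours(m2,0,1)[0],key=cv2.contourArea)
    w=np.array([P[v,u,:2] for u,v in c2[:,0] if P[v,u,2]>.1]); print(" stone c",circ(w))
    if n=="scene": cv2.imwrite('pics/g4.png',cv2.resize(d["pixels"][100:360,180:560][...,::-1],None,fx=2,fy=2))
```

```text
0 12.4 [-2.1 -5.  14. ] [-0.22  0.55  0.01] [ 0.5044 -0.1078  0.0461]
1 12.65 [-2.3 -4.4 14.4] [ 0.03  0.49 -0.01] [ 0.5045 -0.1077  0.0451]
2 12.9 [-2.4 -3.3 15.1] [0.18 0.54 0.02] [ 0.5045 -0.1076  0.0441]
3 13.15 [-1.8 -2.5 14.5] [ 0.38  0.48 -0.  ] [ 0.5045 -0.1075  0.0432]
4 13.4 [-1.8 -2.7 16.1] [0.61 0.44 0.02] [ 0.5045 -0.1074  0.0422]
5 13.65 [-3.1 -0.1 14.3] [ 0.48 -0.11 -0.05] [ 0.5046 -0.1074  0.0411]
6 13.9 [-3.4  0.9 19.8] [ 0.69  0.04 -0.03] [ 0.5046 -0.1073  0.0404]
7 14.15 [-3.6  1.6 22.9] [0.79 0.8  0.05] [ 0.5046 -0.1072  0.0396]
8 14.4 [-5.2  3.  30.3] [0.99 1.17 0.07] [ 0.5046 -0.1071  0.039 ]
[-4.9  3.  29.5] 14.9
top  base along -0.1702 -0.0145 across [-0.0344  0.0093  0.0313]
 plane [-0.0159 -0.0979  0.1176] slope along marked 0.0992 z at mark 0.1315
 stone c (array([0.5630911 , 0.24028905]), np.float64(0.1486487688202426), np.float64(0.0007848775051323062))
scene  base along -0.1698 -0.0117 across [-0.0362 -0.0133  0.026 ]
 plane [-0.0155 -0.0989  0.1173] slope along marked 0.1001 z at mark 0.1313
 stone c (array([0.56372422, 0.24150723]), np.float64(0.14822157882143935), np.float64(0.0011659189991590365))
```

View pics/g4.png

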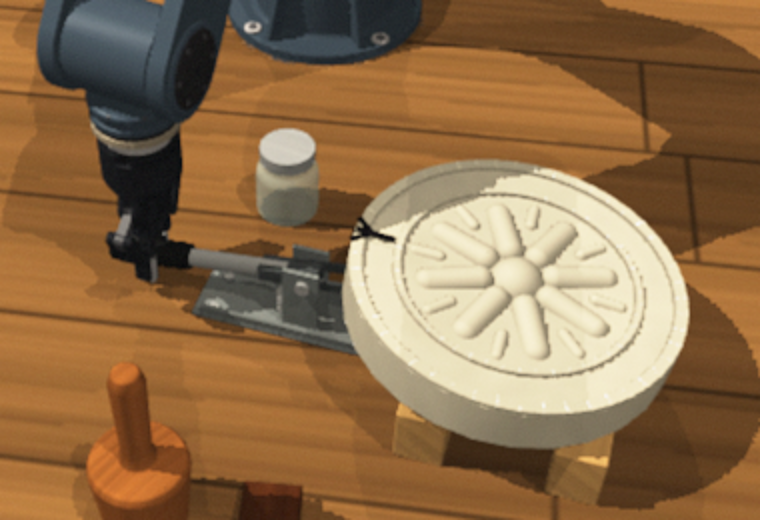

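The handle is at its stop: the push force rises sharply over the last 3 mm. The mark has risen 21 mm, as expected for a full stroke, and the jack and stone haven't moved along the bench. I'll hand in while still holding.

Run:
```python
from h import *
print(r.current_contact_force().round(1),r.current_t()); print(r.hand_in())
```

```text
[-5.5  2.1 30.5] 15.0
the job is handed in; nothing more can be done
None
```

The job is handed in at about 15 s: the jack's saddle stands within about 2 mm of the lift point, the stone's marked edge is up about 21 mm, and the gripper is still holding the handle down on its stop with about 30 N.

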